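# Open a block heater to its lid stop and load a tube

## Robot

A 6-joint arm with a two-finger parallel gripper is mounted at the origin on a cart in front of the work surface, level with it; the furniture and walls round the work are solid. World frame = base frame: x ahead of the robot, y to its left, z up, the work surface at z = 0. Lengths are in m, angles in rad, forces in N, time in s.
With the tool pointing down it reaches from about 0.35 to 0.975 m from the base axis. Payload 4.9 kg.
Tool frame: the origin (TCP) lies midway between the tips of the shut fingers; the grasp point (between the pads) lies 19 mm behind it (arm.tcp_to_grasp is the distance from the TCP to the grasp point, in m); z points along the fingers, y is the line along which they close (so a half turn about z gives the same grasp; the last joint's range is limited). The gripper opens to 85 mm and grips with 20 to 120 N. Pads are 22 mm wide; open, the fingers measure 114 mm over their backs; the gripper's body (76 mm by 85 mm) begins 54 mm behind the grasp point. The pads swing forward as they close: fully open they stand 13 mm farther back than shut.
Start: joints at [-1.267, 0.053, 1.613, -0, 1.476, -0.119], TCP at [0.256, -0.57, 0.231] pointing down, gripper open.
Joint ranges: [-3.01, 3.01], [-1.01, 2.22], [0.06, 2.58], [-1.02, 4.17], [0.09, 2.62], [-3.14, 3.14]. Speed limits (rad/s): [2.57, 2.57, 3.14, 3.14, 3.14, 3.14].

## Interface

Orientations are given as [roll, pitch, yaw] about the fixed x, y, z axes, in that order (R = Rz(yaw) Ry(pitch) Rx(roll)).
In Python, from plant import arm, vision gives the robot as it stands. The module is installed in compiled form; this text tells all that it offers.
- The arm moves only by the tool play_rows, never from a script. Its argument "series" is a list of rows, each an object of numbers: "gripper": the finger opening in mm, from 0 to 85.4; "tx", "ty", "tz": the shift along the tool's x, y, z in units of 25 mm (1.0 is 25 mm); "turn": the turn about the tool's z in units of 6 degrees (1.0 is 6 degrees). In form: [{"gripper": .., "tx": .., "ty": .., "tz": .., "turn": ..}, ...]. A call has 1 to 20 rows; each row shifts and turns the commanded pose from where the row before left it, along the tool's axes as they then stand; what a row does not reach is not made up. A row lasts 1/12 s, in which the tool goes at most 41.7 mm and 7.16 degrees, less where a joint would pass 70% of its speed; a pose out of reach is approached as far as the arm can. A call is refused whole if a number of a shift passes 1 or a number of a turn 1, either way. A call with a gripper value outside its range is refused whole. The fingers move at their own pace and stop on an object; "grip_force" is the grip in N (left out, the last holds). Time passes only in rows, so rows that do not move let the fingers close. It gives the time, the measured TCP pose, the force, the opening and the grip force at its end, in the units of the state.
- arm.get_obs(): the state, without advancing time (a new reading comes with each control period).
- vision.grab_frame(name): name is "scene" or "top"; returns a dict with "img" (480x640x3 uint8, blue, green, red), "camera_matrix" (3x3 intrinsics, pixels), "k1" (the pictures are not rectified: a ray, as slopes to the right and down, at radius r is drawn at 1 + k1 r^2 times it, then the intrinsics apply), "rvec" (rotation vector, rad) and "tvec" (3), from world to camera coordinates, as OpenCV has them. Camera axes: x right, y down, z forward; pixel columns grow to the right and rows downward; lengths in m; the calibration is good to about 2 mm. A picture is of the moment at which its call begins. There is no depth.
- arm.sign_off(): hands the job in; it is judged then, once.
The state is a dict: "time": time; "joint_positions": joint angles; "qd": joint speeds; "tau": joint torques, N m; "ee_pos": TCP position; "eef_rot": TCP orientation; "ft_force": force on the tool from outside, world axes, zero at the start; "wrist_torque": the same for the moment, N m; "grip_width": finger opening in m; "gripper_force": force on a finger pad.
Only numpy, scipy, OpenCV 4.12 (cv2) and the standard library are available. Lean on these libraries where they do the work, as an engineer would, in place of code of your own. Each camera call takes 0.05 s, during which the arm holds its last target. There are 200 camera calls.

## Task

Raise the block heater's lid by its bar and swing it right back until it bears firmly against its stop screw, pressing gently and never forcing or slamming it. With the lid left against the stop, take the capped tube out of its stand and set it upright and fully home in the middle well of the heater's block. Leave the other things on the bench alone.

Things in the scene. Friction and masses are not known exactly. Their poses are not given: they have to be found in the camera images.
- heater: Block heater: white housing 140 x 180 x 60 mm, fixed, with an aluminium block of three wells (in a row along y, 40 mm apart) flush in its deck. Origin on the table; x points from front panel to rear (away from the robot at yaw 0), z up. In its frame: housing x -85..+55, y +-90 mm; lid hinge axis along y through x = +85, z = 66 mm.
- lid (a joint): Lid angle, rad: 0 closed, 1.57 upright; starts at 0 to 0.2. Friction hinge (0.45 N m): the lid (about 0.35 kg) stays where left, also pressed on its stop. It meets its stop somewhere from 1.6 to 2.0, set differently each time. Lid: white shell open below, walls 5 mm; in its own frame (origin on hinge axis, parallel to the heater's at angle 0) x -150..-6, y +-92, z 0..40 mm.
- lid_handle (a point): Centre of the steel bar on the lid's top: round, 12 mm thick, 90 mm long parallel to the hinge, with 26 mm of clear space between bar and lid. In the lid's frame at x = -135, z = +72 mm (153 mm from the hinge axis).
- lid_rim (a point): Middle of the lid's front lower rim, in the lid's frame at x = -150, z = 0: with the lid near upright this rim is on top and faces the robot, and fingers can push it rearward (a 5 mm thick wall 184 mm wide).
- stop_bracket: Steel bracket 40 x 38 x 34 mm fixed low on the middle of the heater's rear wall, under the hinge; origin on the wall at table height. Between its cheeks sits the stop screw, which a steel heel, 45 mm long from the hinge axis, meets as the lid opens. The screw's setting cannot be measured: feel for it. It is rigid and must bear no more than 70 N (about 20 N of push at the rim).
- well_floor (a point): Centre of the floor of the middle well, 16 mm above the table. Wells are round, 19 mm across and 44 mm deep, with a 2 mm chamfer; mouth level with the deck, 60 mm above the table. In the heater's frame at x = -10, y = 0.
- tube: Capped sample tube, 16 mm across, 80 mm tall, 20 g, standing upright in the middle hole of the stand; origin at the centre of its underside, z along it. Graspable on its upper 45 mm.
- tube_stand: Grey block 70 x 120 x 40 mm, fixed on the table, with three 20 mm holes, 30 mm deep, 37 mm apart along its y; origin at the centre of its underside. The tube's underside stands 10 mm above the table.
- buffer_bottle: Bystander: clear bottle, blue cap, 70 x 67 x 129 mm, origin at its underside.
- timer: Bystander: white bench timer 48 x 70 x 56 mm, origin at its underside.
- tape: Bystander: roll of tape lying flat, 104 mm across, 25 mm high, origin at its underside.

How it is judged:
On the way, in this order (a step that is already met when the one before it is completed fails the run):
1. The lid's heel is pressed against the stop screw (more than 1.5 N there) for 0.2 s (contact force between lid and stop_bracket above 1.5 N), for 0.2 s.
2. The tube stands fully home in the middle well (horizontal distance between tube and well_floor below 0.004 m and z of tube in the frame of well_floor below 0.003 m and angle between tube's own z axis and vertical below 0.12 rad), for 0.2 s.
At the end, for the whole second after the job is handed in: The lid is still open against its stop (still bearing on the stop screw with more than 0.5 N) and at rest; the tube stands in the middle well, underside within 3 mm of the well floor, within 4 mm of its centre, tilted less than 0.12 rad, at rest and released (all of step 2 and contact force between lid and stop_bracket above 0.5 N and velocity of joint lid between -0.05 and 0.05 rad/s and linear speed of tube below 0.02 m/s); the robot touches nothing.
It fails at once if the lid is forced against its stop screw with more than 70 N there (about 20 N at the rim) (contact force between lid and stop_bracket above 70 N).
It fails at once if the lid is slammed (over 2 rad/s) (velocity of joint lid above 2 rad/s).
It fails at once if the tube is rammed (over 25 N) against the heater (contact force between tube and heater above 25 N).
It fails at once if a bystander is moved by more than 20 mm (distance of any of buffer_bottle, timer, tape from where it was at the start of the episode above 0.02 m).
It also fails if it takes over 72 s, if anything falls off the work surface, if the arm or the gripper's body presses on something with over 40 N, if the wrist force passes 120 N, or if a joint passes its speed limit or range.

## Working session

There is one attempt and no reset: what is moved stays moved. The work goes in short steps, Python scripts to look and compute and a tool call to move; the robot and the scene stay as the last step left them, time stands still between calls to the robot, and variables do not carry over. Pictures are saved under pics/ and viewed, at most 10 in all, crops included, and the job is handed in when it is done.

Besides the shell and the picture viewer there is one more tool, called after "Call:" as name(argument=value, ...) on one line, values as JSON. play_rows: Moves the arm, as the interface text tells. Its arguments: {"type":"object","properties":{"series":{"type":"array"},"grip_force":{"type":"number"}},"required":["series"]}

```bash
mkdir -p pics; cat > h.py <<'E'
import numpy as np, cv2
from plant import arm, vision
def cam(n):
    f=vision.grab_frame(n); R=cv2.Rodrigues(np.array(f['rvec'],float))[0]
    return f,np.array(f['camera_matrix'],float),float(f['k1']),R,np.array(f['tvec'],float).ravel()
def proj(c,P):
    f,K,k,R,t=c; p=np.atleast_2d(P)@R.T+t; s=p[:,:2]/p[:,2:]; s=s*(1+k*(s**2).sum(1,keepdims=True))
    return s*[K[0,0],K[1,1]]+[K[0,2],K[1,2]]
def ray(c,uv):
    f,K,k,R,t=c; d=(np.array(uv,float)-[K[0,2],K[1,2]])/[K[0,0],K[1,1]]; s=d.copy()
    for _ in range(20): s=d/(1+k*(s@s))
    return -R.T@t, R.T@np.array([s[0],s[1],1])
def onz(c,uv,z):
    o,d=ray(c,uv); return o+d*(z-o[2])/d[2]
E
python3 - <<'E'
from h import *
for n in('scene','top'):
    c=cam(n); cv2.imwrite(f'pics/{n}0.png',c[0]['img']); print(n,c[1],c[2],-c[3].T@c[4],c[3])
    np.savez(n+'0.npz',img=c[0]['img'],camera_matrix=c[1],k1=c[2],R=c[3],t=c[4])
print(arm.get_obs())
E
```

```text
scene [[553.21882418   0.         320.65011043]
 [  0.         553.21882418 245.94289811]
 [  0.           0.           1.        ]] 0.004479610507145795 [0.02012301 0.57187637 0.96473352] [[-0.68891254 -0.7247981   0.00819895]
 [-0.54321389  0.50876356 -0.66789094]
 [ 0.47991476 -0.46457223 -0.74421399]]
top [[435.1869574    0.         318.5109516 ]
 [  0.         435.1869574  244.86016636]
 [  0.           0.           1.        ]] -0.07362395222108492 [0.39270532 0.025325   0.99317141] [[ 0.10239666 -0.99474258  0.00145633]
 [-0.97182781 -0.10035008 -0.21326171]
 [ 0.21228665  0.02042198 -0.97699402]]
{'time': 0.1, 'joint_positions': array([-1.26699005e+00,  5.32905819e-02,  1.61414836e+00, -2.53591934e-06,
        1.47604109e+00, -1.18997328e-01]), 'qd': array([-0.00085114, -0.00054432, -0.0031293 ,  0.00016519,  0.00133338,
        0.0017029 ]), 'tau': array([-1.97199292e-04, -3.94901776e+01, -3.71363425e+01, -1.02983638e-04,
        3.90097004e-03,  3.86482066e-05]), 'ee_pos': array([ 0.25627837, -0.56941426,  0.23019112]), 'eef_rot': array([-3.13971833e+00, -2.21556532e-04,  4.22803644e-01]), 'ft_force': array([ 0.7756179 , -0.19560627,  0.47272139]), 'wrist_torque': array([ 0.07552835, -0.00167569,  0.02028754]), 'gripper_force': 0.0, 'grip_width': 0.08512614461133493}
```

View pics/scene0.png

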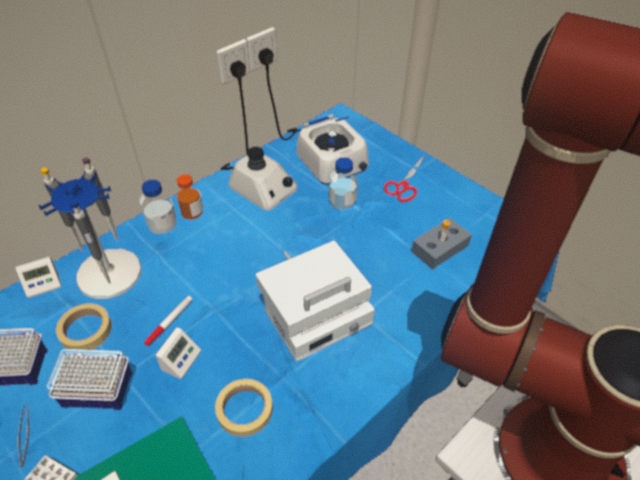

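View pics/top0.png

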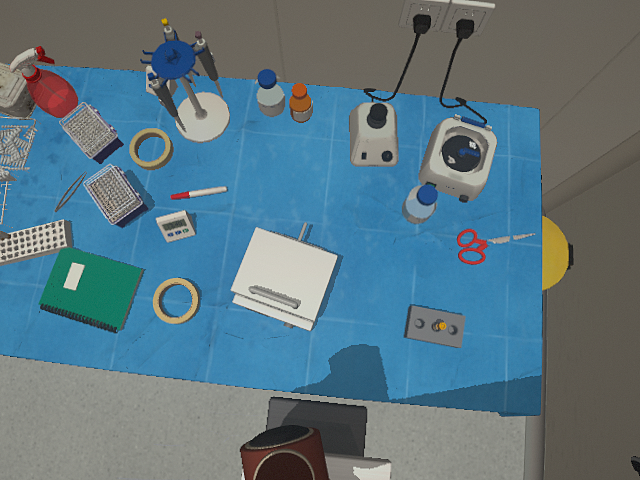

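The heater is at about (285,278) in top and (315,300) in scene. The stand is at (435,326) in top and (442,242) in scene. I'll enlarge both.

```bash
python3 - <<'E'
import cv2,numpy as np
s=cv2.imread('pics/scene0.png');t=cv2.imread('pics/top0.png')
def crop(im,x,y,w,h,k):
    o=cv2.resize(im[y:y+h,x:x+w],None,fx=k,fy=k,interpolation=cv2.INTER_CUBIC)
    for i in range(0,w,10): cv2.putText(o,str(x+i),(i*k,8),0,.3,(0,0,255),1) if i%20==0 else 0; cv2.line(o,(i*k,8),(i*k,14),(0,0,255),1)
    for j in range(0,h,10): cv2.putText(o,str(y+j),(0,j*k+4),0,.3,(0,0,255),1) if j%20==0 else 0; cv2.line(o,(20,j*k),(26,j*k),(0,0,255),1)
    return o
cv2.imwrite('pics/c1.png',np.hstack([crop(s,250,235,130,130,3),crop(t,222,215,130,130,3)]))
cv2.imwrite('pics/c2.png',np.hstack([crop(s,405,210,75,65,5),crop(t,397,290,75,65,5)]))
E
```

```text
(no output)
```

View pics/c1.png

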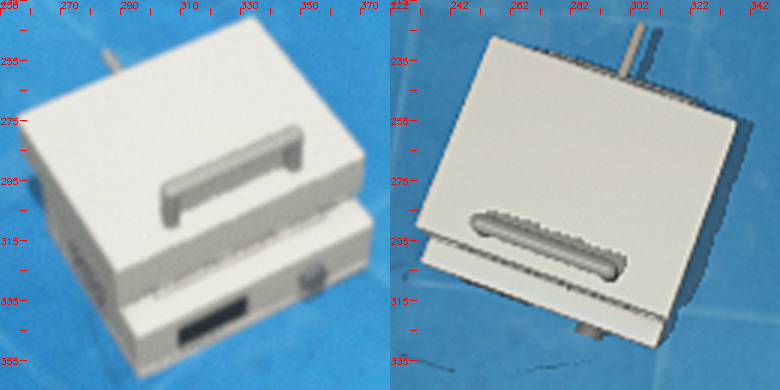

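View pics/c2.png

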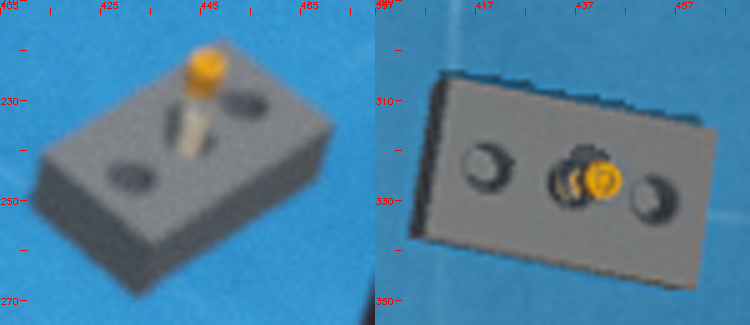

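```bash
cat > fit.py <<'E'
from h import *
from scipy.optimize import least_squares
def load(n):
    f=np.load(n+'0.npz'); return (None,f['camera_matrix'],float(f['k1']),f['R'],f['t'])
S,T=load('scene'),load('top')
def w(p,q): # p=(x,y,yaw)
    c,s=np.cos(p[2]),np.sin(p[2]); q=np.atleast_2d(q); return np.c_[p[0]+c*q[:,0]-s*q[:,1],p[1]+s*q[:,0]+c*q[:,1],q[:,2]]
def lid(a,q):
    q=np.atleast_2d(q); c,s=np.cos(a),np.sin(a) # opening raises -x side
    return np.c_[.085+c*q[:,0]+s*q[:,2], q[:,1], .066-s*q[:,0]+c*q[:,2]]
E
cat > f1.py <<'E'
from fit import *
L=[[-.006,.092,.04],[-.006,-.092,.04],[-.150,.092,.04],[-.150,-.092,.04]]
H=[[-.085,.09,.06],[-.085,-.09,.06]]; B=[[-.085,.09,0],[-.085,-.09,0]]
tl=[[256.3,227.3],[337.7,255.7],[231,290],[314.7,321.7]]; th=[[232.3,302.3],[311,330.7]]
sl=[[256,275.7],[334.3,240],[289.3,325.7],[371.7,286.7]]; sb=[[297.3,361],[373.3,322.3]]
def res(p):
    l=w(p[:3],lid(p[3],L))
    return np.r_[proj(T,l)-tl,proj(T,w(p[:3],H))-th,proj(S,l)-sl,proj(S,w(p[:3],B))-sb]
r=least_squares(lambda p:res(p).ravel(),[.5,.1,0.,.1],loss='soft_l1')
p=r.x; print(p,res(p).round(1).tolist())
hb=w(p,lid(p[3],[[-.135,0,.072],[-.135,.039,.072],[-.135,-.039,.072]])); print('bar',hb,proj(T,hb),proj(S,hb))
print('well',w(p,[[-.01,0,.016]]))
C=[[.035,.06,.04],[.035,-.06,.04],[-.035,-.06,.04],[-.035,.06,.04],[0,.037,.04],[0,-.037,.04],[0,0,.09]]
tt=[[411.4,305.4],[465.4,316],[460.6,347.6],[407,337.4],[419.4,323.4],[453,330],[442.6,326]]
# scene: image right = -x-y ; rear +y is left
ss=[[413,241],[449.4,218],[471.6,235.4],[436,258.6],[431.4,245.4],[454,231],[446.6,222.4]]
def res2(q):
    l=w(q,C); return np.r_[proj(T,l)-tt,proj(S,l)-ss]
r=least_squares(lambda p:res2(p).ravel(),[.5,-.2,0.],loss='soft_l1'); q=r.x; print('stand',q,res2(q).round(1).tolist())
# check view ray
E
python3 f1.py
```

```text
[ 0.51315695  0.10849189 -0.23550715 -0.01761255] [[-0.6, -0.5], [0.6, -0.5], [-0.3, 1.2], [0.5, -0.2], [-0.1, -0.1], [0.4, 0.0], [-0.3, -3.1], [0.4, -0.9], [0.2, 0.3], [0.7, 0.2], [-0.5, 1.1], [-0.4, 1.8]]
bar [[0.46332446 0.12044969 0.13561126]
 [0.47242457 0.15837314 0.13561126]
 [0.45422435 0.08252624 0.13561126]] [[273.46605308 298.06975527]
 [255.00428796 291.4694997 ]
 [292.07287076 304.70075753]] [[328.66990128 290.29940199]
 [310.5753274  298.60935451]
 [346.30880572 282.19925274]]
well [[0.50343298 0.11082525 0.016     ]]
stand [ 0.44488389 -0.2269554  -0.09239579] [[-0.1, 0.3], [-0.4, 0.0], [0.2, 0.5], [-0.7, 0.2], [-0.2, 0.2], [-0.4, -0.0], [-0.3, 0.1], [0.1, -0.7], [0.1, -0.6], [0.5, -0.9], [-0.4, 0.2], [0.0, -0.6], [-0.1, -0.8], [0.1, -0.3]]
```

```bash
sed -i "s/return np.r_\[proj(T,l)-tl,/b=w(p[:3],lid(p[3],[[-.135,0,.072]])); return np.r_[proj(T,b)-[[274.3,297]],proj(S,b)-[[327,288.7]],proj(T,l)-tl,/; s/\[.5,.1,0.,.1\],/[.5,.1,0.,.1],bounds=([-2]*3+[0],2),/" f1.py; python3 f1.py
```

```text
[ 5.12845398e-01  1.08656290e-01 -2.36293718e-01  1.96515507e-25] [[-0.9, 0.5], [1.4, 0.5], [-0.6, -0.7], [0.6, -0.6], [-0.6, 0.8], [0.5, -0.4], [-0.2, -0.0], [0.2, 0.2], [-0.4, -3.3], [0.3, -1.0], [0.0, -0.7], [0.7, -0.7], [-0.5, 1.2], [-0.3, 2.0]]
bar [[0.46423478 0.12036134 0.138     ]
 [0.47336472 0.15827762 0.138     ]
 [0.45510485 0.08244506 0.138     ]] [[273.44586798 297.49896711]
 [254.94334218 290.86933736]
 [292.09450546 304.1598961 ]] [[328.39029735 289.2172096 ]
 [310.26107717 297.51207484]
 [346.0630141  281.13173774]]
well [[0.50312327 0.1109973  0.016     ]]
stand [ 0.44488389 -0.2269554  -0.09239579] [[-0.1, 0.3], [-0.4, 0.0], [0.2, 0.5], [-0.7, 0.2], [-0.2, 0.2], [-0.4, -0.0], [-0.3, 0.1], [0.1, -0.7], [0.1, -0.6], [0.5, -0.9], [-0.4, 0.2], [0.0, -0.6], [-0.1, -0.8], [0.1, -0.3]]
```

Call:
play_rows(series=[{"turn": -1, "tx": 0.6, "gripper": 85}, {"turn": -1, "tx": 0.6}, {"turn": -1, "tx": 0.6}, {"turn": -1, "tx": 0.6}, {"turn": -1, "tx": 0.6}, {"turn": -1, "tx": 0.6}, {"turn": -1, "tx": 0.6}, {"turn": -1, "tx": 0.6}, {"turn": -0.72, "tx": 0.6}, {}])

```text
schema error: expected keys gripper, tx, ty, tz, turn
```

Call:
play_rows(series=[{"gripper": 85, "tx": 0.6, "ty": 0, "tz": 0, "turn": -1}, {"gripper": 85, "tx": 0.6, "ty": 0, "tz": 0, "turn": -1}, {"gripper": 85, "tx": 0.6, "ty": 0, "tz": 0, "turn": -1}, {"gripper": 85, "tx": 0.6, "ty": 0, "tz": 0, "turn": -1}, {"gripper": 85, "tx": 0.6, "ty": 0, "tz": 0, "turn": -1}, {"gripper": 85, "tx": 0.6, "ty": 0, "tz": 0, "turn": -1}, {"gripper": 85, "tx": 0.6, "ty": 0, "tz": 0, "turn": -1}, {"gripper": 85, "tx": 0.6, "ty": 0, "tz": 0, "turn": -1}, {"gripper": 85, "tx": 0.6, "ty": 0, "tz": 0, "turn": -0.72}])

```text
time: 0.85
ee_pos: [0.3434, -0.472, 0.2306]
eef_rot: [-3.141, -0.001, 1.341]
ft_force: [0.6, 0.6, 0.4]
grip_width: 0.0848
gripper_force: 0.0
```

```bash
cat > to.py <<'E'
import sys
from h import *
from scipy.spatial.transform import Rotation as Ro
o=arm.get_obs(); R=Ro.from_euler('xyz',o['eef_rot']).as_matrix(); p=np.array(o['ee_pos'])
print('t',o['time'],'pos',p.round(4),'rot',o['eef_rot'].round(4),'F',o['ft_force'].round(1),'w',round(o['grip_width'],4),'g',o['gripper_force'],'q',o['joint_positions'].round(2))
if len(sys.argv)>3: print('units',(R.T@(np.array(sys.argv[1:4],float)-p)/.025).round(3))
if len(sys.argv)>4: print('turn',np.degrees((o['eef_rot'][2]-float(sys.argv[4])+np.pi)%(2*np.pi)-np.pi)/6)
E
python3 to.py .4642 .1204 .2 1.3345
```

```text
t 0.85 pos [ 0.3434 -0.472   0.2306] rot [-3.1409e+00 -9.0000e-04  1.3409e+00] F [0.6 0.6 0.4] w 0.0848 g 0.0 q [-1.07 -0.04  1.71  0.    1.48 -0.84]
units [24.172 -0.695  1.245]
turn 0.060818401271796885
```

Call:
play_rows(series=[{"gripper": 85, "tx": 1, "ty": 0, "tz": 0, "turn": 0.05}, {"gripper": 85, "tx": 1, "ty": 0, "tz": 0, "turn": 0}, {"gripper": 85, "tx": 1, "ty": 0, "tz": 0, "turn": 0}, {"gripper": 85, "tx": 1, "ty": 0, "tz": 0, "turn": 0}, {"gripper": 85, "tx": 1, "ty": 0, "tz": 0, "turn": 0}, {"gripper": 85, "tx": 1, "ty": 0, "tz": 0, "turn": 0}, {"gripper": 85, "tx": 1, "ty": 0, "tz": 0, "turn": 0}, {"gripper": 85, "tx": 1, "ty": 0, "tz": 0, "turn": 0}, {"gripper": 85, "tx": 1, "ty": 0, "tz": 0, "turn": 0}, {"gripper": 85, "tx": 1, "ty": 0, "tz": 0, "turn": 0}, {"gripper": 85, "tx": 1, "ty": 0, "tz": 0, "turn": 0}, {"gripper": 85, "tx": 1, "ty": 0, "tz": 0, "turn": 0}, {"gripper": 85, "tx": 1, "ty": 0, "tz": 0, "turn": 0}, {"gripper": 85, "tx": 1, "ty": 0, "tz": 0, "turn": 0}, {"gripper": 85, "tx": 1, "ty": 0, "tz": 0, "turn": 0}, {"gripper": 85, "tx": 1, "ty": 0, "tz": 0, "turn": 0}, {"gripper": 85, "tx": 1, "ty": -0.2, "tz": 0, "turn": 0}, {"gripper": 85, "tx": 1, "ty": -0.2, "tz": 0, "turn": 0}, {"gripper": 85, "tx": 1, "ty": -0.2, "tz": 0, "turn": 0}, {"gripper": 85, "tx": 1, "ty": -0.1, "tz": 0, "turn": 0}])

```text
time: 2.52
ee_pos: [0.4443, 0.0183, 0.2308]
eef_rot: [-3.141, 0.0, 1.331]
ft_force: [0.9, -0.2, 0.0]
grip_width: 0.0846
gripper_force: 0.0
```

```bash
python3 to.py .4642 .1204 .121 1.3345
```

```text
t 2.5167 pos [0.4443 0.0183 0.2308] rot [-3.1409e+00  1.0000e-04  1.3308e+00] F [ 0.9 -0.2  0. ] w 0.0846 g 0.0 q [-0.13 -0.4   2.01  0.    1.53  0.11]
units [ 4.157 -0.195  4.393]
turn -0.035795230111073315
```

Call:
play_rows(series=[{"gripper": 85, "tx": 1, "ty": -0.1, "tz": 0, "turn": 0}, {"gripper": 85, "tx": 1, "ty": -0.05, "tz": 0, "turn": 0}, {"gripper": 85, "tx": 1, "ty": 0, "tz": 0, "turn": 0}, {"gripper": 70, "tx": 0.9, "ty": 0, "tz": 0.4, "turn": 0}, {"gripper": 60, "tx": 0, "ty": 0, "tz": 1, "turn": 0}, {"gripper": 50, "tx": 0, "ty": 0, "tz": 1, "turn": 0}, {"gripper": 50, "tx": 0, "ty": 0, "tz": 0.8, "turn": 0}, {"gripper": 50, "tx": 0, "ty": 0, "tz": 0.5, "turn": 0}, {"gripper": 50, "tx": 0, "ty": 0, "tz": 0, "turn": 0}])

```text
time: 3.27
ee_pos: [0.4619, 0.1123, 0.135]
eef_rot: [-3.135, 0.002, 1.331]
ft_force: [0.6, -0.9, -0.2]
grip_width: 0.05
gripper_force: 0.0
```

```bash
python3 - <<'E'
from h import *
s=cam('scene')[0]['img'];t=cam('top')[0]['img']
f=lambda i,x,y:cv2.resize(i[y:y+130,x:x+130],None,fx=3,fy=3,interpolation=cv2.INTER_CUBIC)
cv2.imwrite('pics/g1.png',np.hstack([f(s,260,215),f(t,222,215)]))
E
python3 to.py .4642 .1204 .121 1.3345
```

```text
t 3.3667 pos [0.4644 0.1125 0.1389] rot [-3.1412e+00  1.0000e-04  1.3305e+00] F [ 0.7 -0.4  0.4] w 0.0499 g 0.0 q [ 0.08 -0.23  2.04  0.    1.34  0.32]
units [ 0.307 -0.084  0.717]
turn -0.03810467951442923
```

View pics/g1.png

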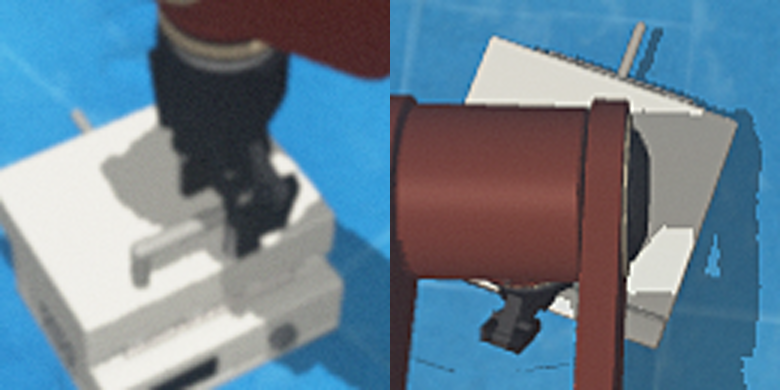

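The fingers straddle the bar, about 8 mm along from its middle and still 18 mm high. I'll lower them and close with light force.

Call:
play_rows(series=[{"gripper": 50, "tx": 0.3, "ty": 0, "tz": 0.3, "turn": 0}, {"gripper": 50, "tx": 0, "ty": -0.05, "tz": 0.35, "turn": 0}, {"gripper": 35, "tx": 0, "ty": 0, "tz": 0, "turn": 0}, {"gripper": 25, "tx": 0, "ty": 0, "tz": 0, "turn": 0}, {"gripper": 8, "tx": 0, "ty": 0, "tz": 0, "turn": 0}, {"gripper": 8, "tx": 0, "ty": 0, "tz": 0, "turn": 0}, {"gripper": 8, "tx": 0, "ty": 0, "tz": 0, "turn": 0}, {"gripper": 8, "tx": 0, "ty": 0, "tz": 0, "turn": 0}], grip_force=20)

```text
time: 4.03
ee_pos: [0.4657, 0.12, 0.1229]
eef_rot: [3.14, -0.001, 1.33]
ft_force: [4.3, -0.9, -2.3]
grip_width: 0.0112
gripper_force: 21.7
```

```bash
python3 to.py .4642 .1204 .119 1.3345
```

```text
t 4.0333 pos [0.4657 0.12   0.1229] rot [ 3.1396e+00 -5.0000e-04  1.3305e+00] F [ 4.3 -0.9 -2.3] w 0.0112 g 21.665994822978973 q [ 0.1  -0.21  2.05 -0.    1.3   0.34]
units [ 0.001 -0.064  0.155]
turn -0.03833920518254722
```

Call:
play_rows(series=[{"gripper": 8, "tx": 0, "ty": 0.23, "tz": -0.4, "turn": 0}, {"gripper": 8, "tx": 0, "ty": 0.26, "tz": -0.38, "turn": 0}, {"gripper": 8, "tx": 0, "ty": 0.29, "tz": -0.36, "turn": 0}, {"gripper": 8, "tx": 0, "ty": 0.31, "tz": -0.34, "turn": 0}, {"gripper": 8, "tx": 0, "ty": 0.34, "tz": -0.31, "turn": 0}, {"gripper": 8, "tx": 0, "ty": 0.36, "tz": -0.28, "turn": 0}, {"gripper": 8, "tx": 0, "ty": 0.38, "tz": -0.26, "turn": 0}])

```text
time: 4.62
ee_pos: [0.5172, 0.1073, 0.1812]
eef_rot: [-3.138, 0.0, 1.331]
ft_force: [-2.5, 1.7, -4.6]
grip_width: 0.011
gripper_force: 20.4
```

```bash
python3 to.py .5271 .1046 .1794 1.3345
```

```text
t 4.6167 pos [0.5172 0.1073 0.1812] rot [-3.1379e+00  5.0000e-04  1.3309e+00] F [-2.5  1.7 -4.6] w 0.011 g 20.351918041706085 q [ 0.06 -0.14  1.89  0.    1.4   0.3 ]
units [-0.01   0.409  0.072]
turn -0.03421997801498922
```

Call:
play_rows(series=[{"gripper": 8, "tx": 0, "ty": 0.4, "tz": -0.23, "turn": 0}, {"gripper": 8, "tx": 0, "ty": 0.42, "tz": -0.2, "turn": 0}, {"gripper": 8, "tx": 0, "ty": 0.43, "tz": -0.17, "turn": 0}, {"gripper": 8, "tx": 0, "ty": 0.44, "tz": -0.13, "turn": 0}, {"gripper": 8, "tx": 0, "ty": 0.45, "tz": -0.1, "turn": 0}, {"gripper": 8, "tx": 0, "ty": 0.45, "tz": -0.07, "turn": 0}, {"gripper": 8, "tx": 0, "ty": 0.46, "tz": -0.03, "turn": 0}])

```text
time: 5.2
ee_pos: [0.5928, 0.0888, 0.2072]
eef_rot: [3.141, 0.0, 1.331]
ft_force: [-4.3, 0.5, 2.8]
grip_width: 0.0113
gripper_force: 19.7
```

Call:
play_rows(series=[{"gripper": 8, "tx": 0, "ty": 0.46, "tz": 0, "turn": 0}, {"gripper": 8, "tx": 0, "ty": 0.46, "tz": 0.04, "turn": 0}, {"gripper": 8, "tx": 0, "ty": 0.45, "tz": 0.07, "turn": 0}, {"gripper": 8, "tx": 0, "ty": 0.45, "tz": 0.1, "turn": 0}, {"gripper": 8, "tx": 0, "ty": 0.44, "tz": 0.14, "turn": 0}])

```text
time: 5.62
ee_pos: [0.6484, 0.0751, 0.1988]
eef_rot: [3.139, 0.0, 1.331]
ft_force: [-3.3, 0.6, 2.9]
grip_width: 0.0111
gripper_force: 19.9
```

```bash
python3 - <<'E'
from h import *
for n in('scene','top'): cv2.imwrite(f'pics/l1{n}.png',cam(n)[0]['img'])
s=cv2.imread('pics/l1scene.png')[130:360,180:450];t=cv2.imread('pics/l1top.png')[130:360,200:400]
cv2.imwrite('pics/l1.png',cv2.resize(np.hstack([s,t]),None,fx=1.7,fy=1.7))
E
python3 to.py
```

```text
t 5.7167 pos [0.6498 0.0747 0.198 ] rot [ 3.1358e+00 -5.0000e-04  1.3301e+00] F [ 3.3 -0.7  1.2] w 0.011 g 20.076753795146942 q [ 0.    0.14  1.58 -0.    1.42  0.24]
```

View pics/l1.png

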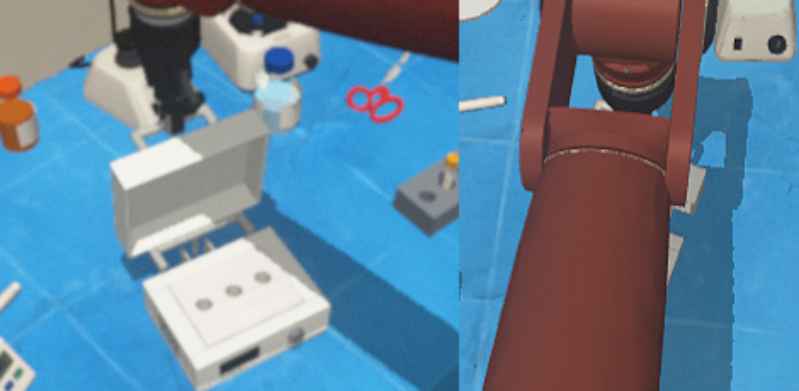

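Call:
play_rows(series=[{"gripper": 20, "tx": 0, "ty": 0, "tz": 0, "turn": 0}, {"gripper": 20, "tx": 0, "ty": 0, "tz": 0, "turn": 0}, {"gripper": 20, "tx": 0, "ty": 0, "tz": 0, "turn": 0}, {"gripper": 20, "tx": 0, "ty": 0, "tz": -0.3, "turn": 0}, {"gripper": 20, "tx": 0, "ty": 0, "tz": -0.7, "turn": 0}, {"gripper": 20, "tx": 0, "ty": 0, "tz": -1, "turn": 0}, {"gripper": 10, "tx": 0, "ty": 0, "tz": -1, "turn": 0}, {"gripper": 0, "tx": 0, "ty": -0.5, "tz": -0.5, "turn": 0}, {"gripper": 0, "tx": 0, "ty": -1, "tz": 0, "turn": 0}, {"gripper": 0, "tx": 0, "ty": -1, "tz": 0, "turn": 0}, {"gripper": 0, "tx": 0, "ty": -1, "tz": 0, "turn": 0}, {"gripper": 0, "tx": 0, "ty": -1, "tz": 0, "turn": 0}, {"gripper": 0, "tx": 0, "ty": -0.2, "tz": 0, "turn": 0}, {"gripper": 0, "tx": 0, "ty": 0, "tz": 0, "turn": 0}])

```text
time: 6.88
ee_pos: [0.5314, 0.1041, 0.2837]
eef_rot: [3.14, -0.0, 1.332]
ft_force: [0.1, -0.2, 0.0]
grip_width: -0.0001
gripper_force: 0.0
```

```bash
python3 - <<'E'
from h import *
s=cam('scene')[0]['img'][130:360,180:400]
cv2.imwrite('pics/l2.png',cv2.resize(s,None,fx=2.5,fy=2.5))
from fit import *
import numpy as np
p=[.5128,.1087,-.2363]; print(w(p,[[.0275,0,.19]]))
for a in (1.3,1.4,1.5): print(a, (proj(S,w(p,lid(a,[[-.15,.092,0],[-.15,-.092,0]])))-[180,130])*2.5)
E
python3 to.py .5395 .1023 .19 1.3345
```

```text
[[0.5395358  0.10226206 0.19      ]]
1.3 [[197.87930413 297.00766085]
 [412.81876299 209.19068677]]
1.4 [[188.83655507 281.05019779]
 [403.10895687 194.64694431]]
1.5 [[179.91995997 266.42277667]
 [393.28003447 181.43874284]]
t 6.9333 pos [0.5323 0.1038 0.2837] rot [ 3.1399e+00 -3.0000e-04  1.3313e+00] F [-0.2 -0.9 -0.3] w 0.0 g 0.0 q [ 0.06 -0.17  1.74 -0.    1.57  0.29]
units [0.009 0.287 3.747]
turn -0.030224819094321616
```

View pics/l2.png

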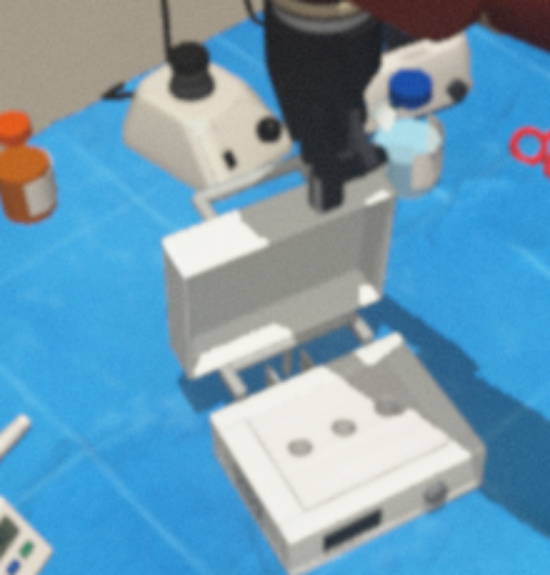

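Call:
play_rows(series=[{"gripper": 0, "tx": 0, "ty": 0, "tz": 1, "turn": 0}, {"gripper": 0, "tx": 0, "ty": 0, "tz": 1, "turn": 0}, {"gripper": 0, "tx": 0, "ty": 0, "tz": 1, "turn": 0}, {"gripper": 0, "tx": 0, "ty": 0, "tz": 0.8, "turn": 0}, {"gripper": 0, "tx": 0, "ty": 0.2, "tz": 0, "turn": 0}, {"gripper": 0, "tx": 0, "ty": 0.2, "tz": 0, "turn": 0}, {"gripper": 0, "tx": 0, "ty": 0.2, "tz": 0, "turn": 0}])

```text
time: 7.52
ee_pos: [0.549, 0.0997, 0.1894]
eef_rot: [3.139, -0.001, 1.33]
ft_force: [0.1, 0.8, 0.8]
grip_width: 0.0001
gripper_force: 0.0
```

Call:
play_rows(series=[{"gripper": 0, "tx": 0, "ty": 0.2, "tz": 0, "turn": 0}, {"gripper": 0, "tx": 0, "ty": 0.2, "tz": 0, "turn": 0}, {"gripper": 0, "tx": 0, "ty": 0.2, "tz": 0, "turn": 0}, {"gripper": 0, "tx": 0, "ty": 0.2, "tz": 0, "turn": 0}])

```text
time: 7.85
ee_pos: [0.5672, 0.0952, 0.1889]
eef_rot: [3.141, -0.0, 1.331]
ft_force: [-3.4, 0.4, 2.2]
grip_width: -0.0002
gripper_force: 1.4
```

Call:
play_rows(series=[{"gripper": 0, "tx": 0, "ty": 0.2, "tz": 0, "turn": 0}, {"gripper": 0, "tx": 0, "ty": 0.2, "tz": 0, "turn": 0}, {"gripper": 0, "tx": 0, "ty": 0.2, "tz": 0, "turn": 0}])

```text
time: 8.1
ee_pos: [0.5814, 0.0917, 0.188]
eef_rot: [-3.141, -0.0, 1.331]
ft_force: [-2.3, -0.1, 1.6]
grip_width: -0.0002
gripper_force: 1.2
```

Call:
play_rows(series=[{"gripper": 0, "tx": 0, "ty": 0.1, "tz": 0, "turn": 0}, {"gripper": 0, "tx": 0, "ty": 0, "tz": 0, "turn": 0}])

```text
time: 8.27
ee_pos: [0.5842, 0.0909, 0.1877]
eef_rot: [3.141, 0.0, 1.331]
ft_force: [0.2, 0.9, 0.9]
grip_width: -0.0001
gripper_force: 0.0
```

```bash
python3 to.py
```

```text
t 8.2667 pos [0.5842 0.0909 0.1877] rot [3.1408 0.     1.3305] F [0.2 0.9 0.9] w -0.0001 g 0.0 q [ 0.03  0.    1.74 -0.    1.4   0.27]
```

Call:
play_rows(series=[{"gripper": 0, "tx": 0, "ty": 0.1, "tz": 0, "turn": 0}])

```text
time: 8.35
ee_pos: [0.5857, 0.0905, 0.1876]
eef_rot: [-3.141, 0.0, 1.331]
ft_force: [-1.6, 0.9, 0.9]
grip_width: -0.0001
gripper_force: 1.1
```

Call:
play_rows(series=[{"gripper": 0, "tx": 0, "ty": 0.1, "tz": 0, "turn": 0}])

```text
time: 8.43
ee_pos: [0.5881, 0.0899, 0.1875]
eef_rot: [-3.141, 0.0, 1.331]
ft_force: [-1.7, 0.5, 0.2]
grip_width: -0.0002
gripper_force: 1.1
```

Call:
play_rows(series=[{"gripper": 0, "tx": 0, "ty": 0.1, "tz": 0, "turn": 0}])

```text
time: 8.52
ee_pos: [0.5906, 0.0893, 0.1874]
eef_rot: [-3.141, 0.0, 1.331]
ft_force: [-1.3, 0.8, -1.2]
grip_width: -0.0004
gripper_force: 1.1
```

Call:
play_rows(series=[{"gripper": 0, "tx": 0, "ty": 0.1, "tz": 0, "turn": 0}])

```text
time: 8.6
ee_pos: [0.593, 0.0887, 0.1873]
eef_rot: [-3.14, 0.0, 1.331]
ft_force: [-2.0, 0.4, -0.6]
grip_width: 0.0001
gripper_force: 1.1
```

Call:
play_rows(series=[{"gripper": 0, "tx": 0, "ty": 0.08, "tz": 0, "turn": 0}])

```text
time: 8.68
ee_pos: [0.5949, 0.0882, 0.1871]
eef_rot: [-3.14, 0.0, 1.331]
ft_force: [-2.7, 0.6, -1.8]
grip_width: 0.0004
gripper_force: 1.1
```

Call:
play_rows(series=[{"gripper": 0, "tx": 0, "ty": 0.08, "tz": 0, "turn": 0}])

```text
time: 8.77
ee_pos: [0.5968, 0.0878, 0.1871]
eef_rot: [-3.14, 0.0, 1.331]
ft_force: [-1.5, 0.6, -1.8]
grip_width: 0.0002
gripper_force: 1.1
```

Call:
play_rows(series=[{"gripper": 0, "tx": 0, "ty": 0.08, "tz": 0, "turn": 0}])

```text
time: 8.85
ee_pos: [0.5989, 0.0873, 0.1872]
eef_rot: [-3.14, 0.0, 1.331]
ft_force: [-2.5, -0.1, -1.6]
grip_width: -0.0003
gripper_force: 1.1
```

Call:
play_rows(series=[{"gripper": 0, "tx": 0, "ty": 0.08, "tz": 0, "turn": 0}])

```text
time: 8.93
ee_pos: [0.6009, 0.0868, 0.1874]
eef_rot: [-3.141, 0.0, 1.331]
ft_force: [-2.2, 0.9, -2.4]
grip_width: 0.0005
gripper_force: 1.1
```

Call:
play_rows(series=[{"gripper": 0, "tx": 0, "ty": 0.08, "tz": 0, "turn": 0}])

```text
time: 9.02
ee_pos: [0.603, 0.0863, 0.1876]
eef_rot: [-3.141, 0.0, 1.331]
ft_force: [-1.8, 0.4, -1.5]
grip_width: -0.0002
gripper_force: 1.1
```

Call:
play_rows(series=[{"gripper": 0, "tx": 0, "ty": 0.08, "tz": 0, "turn": 0}])

```text
time: 9.1
ee_pos: [0.605, 0.0858, 0.1877]
eef_rot: [-3.141, 0.0, 1.331]
ft_force: [-3.0, -0.0, -2.1]
grip_width: -0.0
gripper_force: 1.1
```

Call:
play_rows(series=[{"gripper": 0, "tx": 0, "ty": 0.08, "tz": 0, "turn": 0}])

```text
time: 9.18
ee_pos: [0.607, 0.0853, 0.1878]
eef_rot: [-3.142, 0.0, 1.331]
ft_force: [-2.3, 1.4, -1.1]
grip_width: 0.0002
gripper_force: 1.1
```

Call:
play_rows(series=[{"gripper": 0, "tx": 0, "ty": 0.08, "tz": 0, "turn": 0}])

```text
time: 9.27
ee_pos: [0.609, 0.0849, 0.1878]
eef_rot: [3.142, -0.0, 1.331]
ft_force: [-1.6, 0.4, -1.0]
grip_width: 0.0001
gripper_force: 1.1
```

Call:
play_rows(series=[{"gripper": 0, "tx": 0, "ty": 0.08, "tz": 0, "turn": 0}])

```text
time: 9.35
ee_pos: [0.6109, 0.0844, 0.1879]
eef_rot: [3.141, 0.0, 1.331]
ft_force: [-2.0, 0.4, -1.8]
grip_width: 0.0002
gripper_force: 1.1
```

Call:
play_rows(series=[{"gripper": 0, "tx": 0, "ty": 0.08, "tz": 0, "turn": 0}])

```text
time: 9.43
ee_pos: [0.6128, 0.0839, 0.1878]
eef_rot: [3.142, -0.0, 1.331]
ft_force: [-2.6, 0.7, -1.6]
grip_width: 0.0003
gripper_force: 1.1
```

Call:
play_rows(series=[{"gripper": 0, "tx": 0, "ty": 0.08, "tz": 0, "turn": 0}])

```text
time: 9.52
ee_pos: [0.6148, 0.0835, 0.1878]
eef_rot: [3.142, -0.0, 1.331]
ft_force: [-2.5, 0.0, -1.7]
grip_width: 0.0001
gripper_force: 1.1
```

Call:
play_rows(series=[{"gripper": 0, "tx": 0, "ty": 0.08, "tz": 0, "turn": 0}])

```text
time: 9.6
ee_pos: [0.6167, 0.083, 0.1878]
eef_rot: [3.142, -0.0, 1.331]
ft_force: [-2.7, -0.6, -1.3]
grip_width: 0.0001
gripper_force: 1.1
```

Call:
play_rows(series=[{"gripper": 0, "tx": 0, "ty": 0.08, "tz": 0, "turn": 0}])

```text
time: 9.68
ee_pos: [0.6187, 0.0825, 0.1878]
eef_rot: [-3.142, -0.0, 1.331]
ft_force: [-2.4, 0.7, -1.3]
grip_width: 0.0002
gripper_force: 1.1
```

Call:
play_rows(series=[{"gripper": 0, "tx": 0, "ty": 0.08, "tz": 0, "turn": 0}])

```text
time: 9.77
ee_pos: [0.6206, 0.082, 0.1878]
eef_rot: [3.142, -0.0, 1.331]
ft_force: [-2.7, 0.1, -1.5]
grip_width: -0.0003
gripper_force: 1.1
```

Call:
play_rows(series=[{"gripper": 0, "tx": 0, "ty": 0.08, "tz": 0, "turn": 0}])

```text
time: 9.85
ee_pos: [0.6226, 0.0815, 0.1878]
eef_rot: [-3.142, -0.0, 1.331]
ft_force: [-2.0, 0.0, -1.2]
grip_width: -0.0002
gripper_force: 1.1
```

Call:
play_rows(series=[{"gripper": 0, "tx": 0, "ty": 0.08, "tz": 0, "turn": 0}])

```text
time: 9.93
ee_pos: [0.6245, 0.0811, 0.1878]
eef_rot: [-3.142, 0.0, 1.331]
ft_force: [-2.6, 0.4, -1.5]
grip_width: 0.0002
gripper_force: 1.1
```

Call:
play_rows(series=[{"gripper": 0, "tx": 0, "ty": 0.08, "tz": 0, "turn": 0}])

```text
time: 10.02
ee_pos: [0.6264, 0.0806, 0.1878]
eef_rot: [-3.142, -0.0, 1.331]
ft_force: [-2.6, 1.2, -1.3]
grip_width: 0.0
gripper_force: 1.1
```

Call:
play_rows(series=[{"gripper": 0, "tx": 0, "ty": 0.08, "tz": 0, "turn": 0}])

```text
time: 10.1
ee_pos: [0.6284, 0.0801, 0.1878]
eef_rot: [-3.142, 0.0, 1.331]
ft_force: [-2.0, -0.1, -2.0]
grip_width: 0.0002
gripper_force: 1.1
```

Call:
play_rows(series=[{"gripper": 0, "tx": 0, "ty": 0.08, "tz": 0, "turn": 0}])

```text
time: 10.18
ee_pos: [0.6303, 0.0797, 0.1878]
eef_rot: [-3.142, 0.0, 1.331]
ft_force: [-2.5, 0.9, -1.6]
grip_width: -0.0002
gripper_force: 1.1
```

Call:
play_rows(series=[{"gripper": 0, "tx": 0, "ty": 0.08, "tz": 0, "turn": 0}])

```text
time: 10.27
ee_pos: [0.6322, 0.0792, 0.1878]
eef_rot: [-3.141, 0.0, 1.331]
ft_force: [-2.7, 1.3, -1.3]
grip_width: -0.0003
gripper_force: 1.1
```

Call:
play_rows(series=[{"gripper": 0, "tx": 0, "ty": 0.08, "tz": 0, "turn": 0}])

```text
time: 10.35
ee_pos: [0.6342, 0.0787, 0.1878]
eef_rot: [-3.142, -0.0, 1.331]
ft_force: [-2.1, 1.2, -1.0]
grip_width: -0.0002
gripper_force: 1.1
```

Call:
play_rows(series=[{"gripper": 0, "tx": 0, "ty": 0.08, "tz": 0, "turn": 0}])

```text
time: 10.43
ee_pos: [0.6361, 0.0782, 0.1878]
eef_rot: [-3.142, 0.0, 1.331]
ft_force: [-1.6, 0.5, -1.7]
grip_width: 0.0
gripper_force: 1.1
```

Call:
play_rows(series=[{"gripper": 0, "tx": 0, "ty": 0.08, "tz": 0, "turn": 0}])

```text
time: 10.52
ee_pos: [0.6377, 0.0778, 0.1876]
eef_rot: [-3.14, 0.0, 1.331]
ft_force: [-4.1, 0.3, -2.4]
grip_width: -0.0001
gripper_force: 2.3
```

Call:
play_rows(series=[{"gripper": 0, "tx": 0, "ty": 0.08, "tz": 0, "turn": 0}])

```text
time: 10.6
ee_pos: [0.6389, 0.0775, 0.1871]
eef_rot: [-3.138, 0.0, 1.331]
ft_force: [-7.1, 1.9, -3.3]
grip_width: -0.0002
gripper_force: 3.5
```

Contact with the stop felt: force rose from 2.5 to 7 N. I'll press a little more and hold.

Call:
play_rows(series=[{"gripper": 0, "tx": 0, "ty": 0.05, "tz": 0, "turn": 0}, {"gripper": 0, "tx": 0, "ty": 0, "tz": 0, "turn": 0}, {"gripper": 0, "tx": 0, "ty": 0, "tz": 0, "turn": 0}, {"gripper": 0, "tx": 0, "ty": 0, "tz": 0, "turn": 0}])

```text
time: 10.93
ee_pos: [0.6396, 0.0774, 0.1868]
eef_rot: [-3.137, 0.001, 1.331]
ft_force: [-6.5, 1.4, -1.8]
grip_width: 0.0001
gripper_force: 3.3
```

```bash
python3 to.py
```

```text
t 10.9333 pos [0.6396 0.0774 0.1868] rot [-3.1369e+00  5.0000e-04  1.3309e+00] F [-6.5  1.4 -1.8] w 0.0001 g 3.3243604749441147 q [0.   0.13 1.61 0.   1.41 0.24]
```

Call:
play_rows(series=[{"gripper": 0, "tx": 0, "ty": 0.08, "tz": 0, "turn": 0}, {"gripper": 0, "tx": 0, "ty": 0, "tz": 0, "turn": 0}, {"gripper": 0, "tx": 0, "ty": 0, "tz": 0, "turn": 0}])

```text
time: 11.18
ee_pos: [0.6405, 0.0772, 0.1864]
eef_rot: [-3.134, 0.001, 1.331]
ft_force: [-9.3, 2.2, -1.0]
grip_width: 0.0001
gripper_force: 5.0
```

```bash
python3 to.py
```

```text
t 11.1833 pos [0.6405 0.0772 0.1864] rot [-3.1340e+00  9.0000e-04  1.3311e+00] F [-9.3  2.2 -1. ] w 0.0001 g 4.9715642631053925 q [0.   0.13 1.6  0.   1.41 0.24]
```

Call:
play_rows(series=[{"gripper": 0, "tx": 0, "ty": -0.1, "tz": 0, "turn": 0}, {"gripper": 0, "tx": 0, "ty": -0.3, "tz": 0, "turn": 0}, {"gripper": 0, "tx": 0, "ty": -0.6, "tz": 0, "turn": 0}, {"gripper": 0, "tx": 0, "ty": -1, "tz": 0, "turn": 0}, {"gripper": 0, "tx": 0, "ty": -1, "tz": 0, "turn": 0}, {"gripper": 0, "tx": 0, "ty": -1, "tz": -0.5, "turn": 0}, {"gripper": 20, "tx": 0, "ty": 0, "tz": -0.5, "turn": 0}, {"gripper": 45, "tx": 0, "ty": 0, "tz": 0, "turn": 0}, {"gripper": 45, "tx": 0, "ty": 0, "tz": 0, "turn": 0}])

```text
time: 11.93
ee_pos: [0.5477, 0.1002, 0.2153]
eef_rot: [3.136, -0.001, 1.331]
ft_force: [0.5, 1.0, 0.2]
grip_width: 0.0359
gripper_force: 0.0
```

```bash
python3 to.py .4449 -.227 .150 1.3311
```

```text
t 11.9333 pos [0.5477 0.1002 0.2153] rot [ 3.1358e+00 -1.4000e-03  1.3307e+00] F [0.5 1.  0.2] w 0.0359 g 0.0 q [ 0.05 -0.1   1.79 -0.    1.45  0.29]
units [-13.695  -0.896   2.586]
turn -0.004153063311931489
```

Call:
play_rows(series=[{"gripper": 45, "tx": -0.5, "ty": 0, "tz": 0, "turn": 0}, {"gripper": 45, "tx": -1, "ty": -0.1, "tz": 0, "turn": 0}, {"gripper": 45, "tx": -1, "ty": -0.1, "tz": 0, "turn": 0}, {"gripper": 45, "tx": -1, "ty": -0.1, "tz": 0, "turn": 0}, {"gripper": 45, "tx": -1, "ty": -0.1, "tz": 0, "turn": 0}, {"gripper": 45, "tx": -1, "ty": -0.1, "tz": 0, "turn": 0}, {"gripper": 45, "tx": -1, "ty": -0.1, "tz": 0, "turn": 0}, {"gripper": 45, "tx": -1, "ty": -0.1, "tz": 0, "turn": 0}, {"gripper": 45, "tx": -1, "ty": -0.1, "tz": 0, "turn": 0}, {"gripper": 45, "tx": -1, "ty": -0.1, "tz": 0, "turn": 0}, {"gripper": 45, "tx": -1, "ty": 0, "tz": 0.5, "turn": 0}, {"gripper": 45, "tx": -1, "ty": 0, "tz": 0.5, "turn": 0}, {"gripper": 45, "tx": -1, "ty": 0, "tz": 0.5, "turn": 0}, {"gripper": 45, "tx": -0.7, "ty": 0, "tz": 0.5, "turn": 0}, {"gripper": 45, "tx": -0.4, "ty": 0, "tz": 0.5, "turn": 0}, {"gripper": 45, "tx": 0, "ty": 0, "tz": 0, "turn": 0}, {"gripper": 45, "tx": 0, "ty": 0, "tz": 0, "turn": 0}])

```text
time: 13.35
ee_pos: [0.4425, -0.2246, 0.149]
eef_rot: [-3.139, -0.001, 1.329]
ft_force: [0.1, 0.7, -0.0]
grip_width: 0.0453
gripper_force: 0.0
```

```bash
python3 to.py .4449 -.227 .06 1.3311; python3 - <<'E'
from h import *
c=cam('top'); cv2.imwrite('pics/t2.png',c[0]['img']); im=c[0]['img'][200:360,210:370]
s=cam('scene')[0]['img']; cv2.imwrite('pics/s2.png',s); s=s[200:360,230:390]
o=np.hstack([cv2.resize(i,None,fx=2.5,fy=2.5,interpolation=cv2.INTER_CUBIC) for i in(im,s)])
cv2.imwrite('pics/w2.png',o)
E
```

```text
t 13.35 pos [ 0.4425 -0.2246  0.149 ] rot [-3.1391e+00 -1.4000e-03  1.3293e+00] F [ 0.1  0.7 -0. ] w 0.0453 g 0.0 q [-0.62 -0.19  1.99  0.    1.35 -0.38]
units [-0.074  0.126  3.56 ]
turn -0.017276142939631395
```

View pics/w2.png

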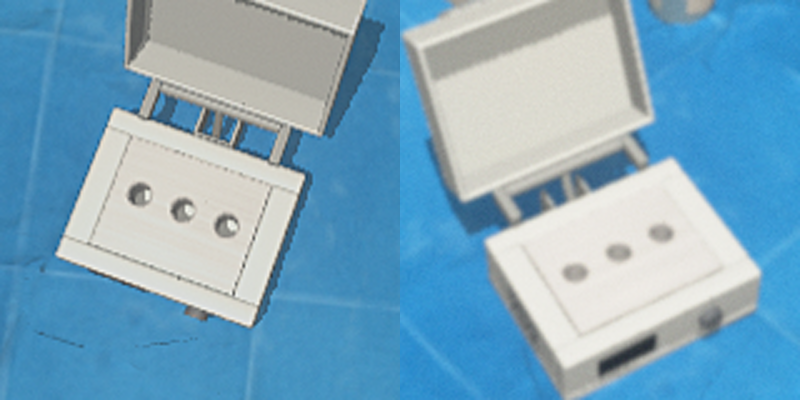

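The lid is leaning back. The wells are clear: the middle one is at about (283.2,284.2) in top and (317.6,301) in scene.

```bash
cat > f2.py <<'E'
from fit import *
Wl=[[-.01,.04,.06],[-.01,0,.06],[-.01,-.04,.06]]
D=[[.055,.09,.06],[.055,-.09,.06],[-.085,-.09,.06],[-.085,.09,.06]]
tw=[[266,277.8],[283.2,284.2],[300.8,290.4]]; td=[[258,243.2],[332,269.2],[310.8,330.8],[232.4,302]]
sw=[[300,308.8],[317.6,301],[334.4,293]]; sd=[[264.8,296],[339.6,263.2],[374,308]]
def res(p,ut,us):
    o=[]
    if ut:o+=[proj(T,w(p,Wl))-tw,proj(T,w(p,D))-td]
    if us:o+=[proj(S,w(p,Wl))-sw,proj(S,w(p,D[:3]))-sd]
    return np.concatenate(o)
for m in((1,1),(1,0),(0,1)):
    r=least_squares(lambda p:res(p,*m).ravel(),[.5,.1,-.2]); print(m,r.x.round(4),w(r.x,[[-.01,0,0]]).round(4),res(r.x,*m).round(1).tolist())
mt=(onz(T,[283.2,284.2],.06),onz(S,[317.6,301],.06));print(mt)
C=[[.035,.06,.04],[.035,-.06,.04],[-.035,-.06,.04],[-.035,.06,.04],[0,.037,.04],[0,-.037,.04],[0,0,.09]]
print('tube rays z=.09',onz(T,[442.6,326],.09),onz(S,[446.6,222.4],.09))
E
python3 f2.py
```

```text
(1, 1) [ 0.5112  0.1096 -0.2424] [[0.5015 0.112  0.    ]] [[-0.2, 0.1], [-0.1, -0.1], [-0.3, -0.0], [-2.7, -0.6], [0.5, 0.8], [-0.4, 1.0], [-1.0, 0.6], [0.4, -1.1], [0.2, -1.2], [0.4, -1.0], [-1.2, -1.3], [-0.1, -1.5], [1.5, 0.4]]
(1, 0) [ 0.512   0.1083 -0.2449] [[0.5023 0.1107 0.    ]] [[0.4, -0.3], [0.5, -0.4], [0.3, -0.2], [-2.0, -0.9], [1.1, 0.7], [0.1, 0.7], [-0.4, 0.2]]
(0, 1) [ 0.5098  0.1114 -0.2377] [[0.5001 0.1138 0.    ]] [[0.2, -0.1], [0.0, -0.3], [0.2, -0.2], [-1.5, -0.1], [-0.5, -0.7], [1.5, 1.1]]
(array([0.50136416, 0.11161874, 0.06      ]), array([0.49959746, 0.11439532, 0.06      ]))
tube rays z=.09 [ 0.44507795 -0.22748198  0.09      ] [ 0.4443249 -0.2259855  0.09     ]
```

Call:
play_rows(series=[{"gripper": 45, "tx": -0.07, "ty": 0.13, "tz": 0.8, "turn": 0}, {"gripper": 45, "tx": 0, "ty": 0, "tz": 0.8, "turn": 0}, {"gripper": 45, "tx": 0, "ty": 0, "tz": 0.8, "turn": 0}, {"gripper": 45, "tx": 0, "ty": 0, "tz": 0.7, "turn": 0}, {"gripper": 45, "tx": 0, "ty": 0, "tz": 0.3, "turn": 0}, {"gripper": 45, "tx": 0, "ty": 0, "tz": 0, "turn": 0}, {"gripper": 45, "tx": 0, "ty": 0, "tz": 0, "turn": 0}])

```text
time: 14.03
ee_pos: [0.4466, -0.2268, 0.0662]
eef_rot: [3.141, 0.0, 1.332]
ft_force: [0.1, 0.1, 0.7]
grip_width: 0.0449
gripper_force: 0.0
```

```bash
python3 to.py .4449 -.227 .06 1.3311
```

```text
t 14.0333 pos [ 0.4466 -0.2268  0.0662] rot [3.1406e+00 3.0000e-04 1.3318e+00] F [0.1 0.1 0.7] w 0.0449 g 0.0 q [-0.62 -0.08  2.04  0.    1.19 -0.38]
units [-0.024 -0.065  0.247]
turn 0.006543263422124509
```

Call:
play_rows(series=[{"gripper": 45, "tx": 0, "ty": -0.06, "tz": 0.25, "turn": 0}, {"gripper": 30, "tx": 0, "ty": 0, "tz": 0, "turn": 0}, {"gripper": 20, "tx": 0, "ty": 0, "tz": 0, "turn": 0}, {"gripper": 12, "tx": 0, "ty": 0, "tz": 0, "turn": 0}, {"gripper": 12, "tx": 0, "ty": 0, "tz": 0, "turn": 0}, {"gripper": 12, "tx": 0, "ty": 0, "tz": 0, "turn": 0}, {"gripper": 12, "tx": 0, "ty": 0, "tz": 0, "turn": 0}], grip_force=25)

```text
time: 14.62
ee_pos: [0.4448, -0.227, 0.0597]
eef_rot: [3.141, 0.0, 1.331]
ft_force: [-0.8, 0.3, 3.2]
grip_width: 0.0151
gripper_force: 24.8
```

```bash
python3 to.py .4449 -.227 .06 1.3311
```

```text
t 14.6167 pos [ 0.4448 -0.227   0.0597] rot [3.1408e+00 3.0000e-04 1.3306e+00] F [-0.8  0.3  3.2] w 0.0151 g 24.76716266479343 q [-0.62 -0.07  2.04  0.    1.17 -0.38]
units [-0.     0.005 -0.013]
turn -0.004333502441417063
```

Call:
play_rows(series=[{"gripper": 12, "tx": 0, "ty": 0, "tz": -0.3, "turn": 0}, {"gripper": 12, "tx": 0, "ty": 0, "tz": -0.6, "turn": 0}, {"gripper": 12, "tx": 0, "ty": 0, "tz": -0.8, "turn": 0}, {"gripper": 12, "tx": 0, "ty": 0, "tz": -0.8, "turn": 0}, {"gripper": 12, "tx": 0, "ty": 0, "tz": -0.7, "turn": 0}, {"gripper": 12, "tx": 0.4, "ty": 0, "tz": -0.3, "turn": 0}, {"gripper": 12, "tx": 0.8, "ty": 0, "tz": 0, "turn": 0}, {"gripper": 12, "tx": 1, "ty": 0, "tz": 0, "turn": 0}, {"gripper": 12, "tx": 1, "ty": 0, "tz": 0, "turn": 0}, {"gripper": 12, "tx": 1, "ty": 0, "tz": 0, "turn": 0}, {"gripper": 12, "tx": 1, "ty": 0, "tz": 0, "turn": 0}, {"gripper": 12, "tx": 1, "ty": 0, "tz": 0, "turn": 0}, {"gripper": 12, "tx": 1, "ty": 0, "tz": 0, "turn": 0}, {"gripper": 12, "tx": 1, "ty": 0, "tz": 0, "turn": 0}, {"gripper": 12, "tx": 1, "ty": 0, "tz": 0, "turn": 0}, {"gripper": 12, "tx": 1, "ty": 0, "tz": 0, "turn": 0}, {"gripper": 12, "tx": 1, "ty": 0, "tz": 0, "turn": 0}, {"gripper": 12, "tx": 1, "ty": 0, "tz": 0, "turn": 0}, {"gripper": 12, "tx": 1, "ty": 0, "tz": 0, "turn": 0}, {"gripper": 12, "tx": 0.6, "ty": 0, "tz": 0, "turn": 0}])

```text
time: 16.28
ee_pos: [0.526, 0.1112, 0.146]
eef_rot: [-3.14, -0.001, 1.332]
ft_force: [0.1, -0.5, -0.2]
grip_width: 0.0151
gripper_force: 24.7
```

```bash
python3 to.py .5008 .1128 .12 1.3311
```

```text
t 16.2833 pos [0.526  0.1112 0.146 ] rot [-3.1405e+00 -6.0000e-04  1.3324e+00] F [ 0.1 -0.5 -0.2] w 0.0151 g 24.66028758790344 q [ 0.07 -0.09  1.9   0.    1.33  0.31]
units [-0.176 -0.994  1.041]
turn 0.012689767849829413
```

Call:
play_rows(series=[{"gripper": 12, "tx": -0.17, "ty": -0.6, "tz": 0.3, "turn": 0}, {"gripper": 12, "tx": 0, "ty": -0.4, "tz": 0.5, "turn": 0}, {"gripper": 12, "tx": 0, "ty": 0, "tz": 0.2, "turn": 0}, {"gripper": 12, "tx": 0, "ty": 0, "tz": 0, "turn": 0}, {"gripper": 12, "tx": 0, "ty": 0, "tz": 0, "turn": 0}])

```text
time: 16.7
ee_pos: [0.5011, 0.1104, 0.1212]
eef_rot: [-3.141, 0.0, 1.331]
ft_force: [0.9, 0.4, -0.3]
grip_width: 0.0151
gripper_force: 24.7
```

```bash
python3 to.py .5008 .1128 .117 1.3311; python3 - <<'E'
from h import *
c=cam('scene'); s=c[0]['img']; cv2.imwrite('pics/s3.png',s)
b=cv2.imread('pics/s2.png'); o=[cv2.resize(i[265:330,275:355],None,fx=5,fy=5,interpolation=cv2.INTER_CUBIC) for i in(b,s)]
cv2.imwrite('pics/w3.png',np.hstack(o))
p=arm.get_obs()['ee_pos']; P=np.array(p)
for h in(.0497,.02,0): 
    q=P-[0,0,h]; print(h,q,(proj(c,q)-[275,265])*5)
E
```

```text
t 16.7 pos [0.5011 0.1104 0.1212] rot [-3.1410e+00  1.0000e-04  1.3307e+00] F [ 0.9  0.4 -0.3] w 0.0151 g 24.659571354277432 q [ 0.07 -0.12  1.97  0.    1.29  0.31]
units [ 0.093 -0.034  0.17 ]
turn -0.0037937909433513914
0.0497 [0.50167751 0.11020053 0.07220717] [[217.17166655 153.06321097]]
0.02 [0.50167751 0.11020053 0.10190717] [[217.56593682 107.66104582]]
0 [0.50167751 0.11020053 0.12190717] [[217.84057183  76.03400584]]
```

View pics/w3.png

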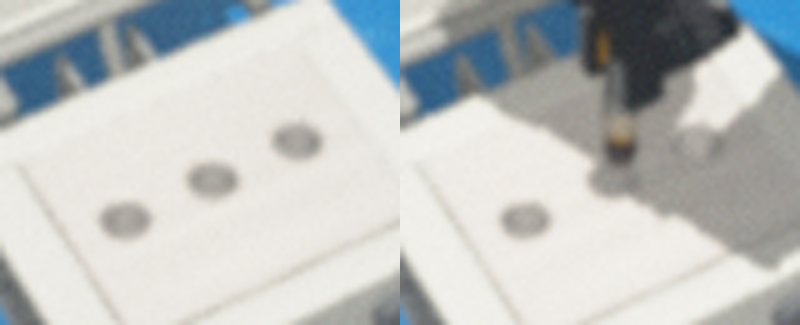

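```bash
python3 - <<'E'
from h import *
s=cv2.imread('pics/s3.png').astype(int);b=cv2.imread('pics/s2.png').astype(int)
print('cols 308-330; tube rows, blue-ch then red-ch')
for r in range(286,306): print(r,s[r,308:331].mean(1).astype(int).tolist())
print('well before')
for r in range(293,310): print(r,b[r,308:331].mean(1).astype(int).tolist())
E
python3 to.py
```

```text
cols 308-330; tube rows, blue-ch then red-ch
286 [155, 154, 153, 155, 153, 156, 150, 135, 119, 121, 119, 107, 80, 68, 78, 92, 112, 125, 141, 145, 152, 149, 152]
287 [155, 155, 154, 155, 153, 156, 146, 136, 124, 131, 130, 117, 109, 97, 107, 126, 142, 146, 146, 148, 147, 150, 157]
288 [153, 156, 153, 151, 153, 159, 148, 140, 134, 137, 143, 143, 133, 122, 132, 142, 148, 149, 150, 152, 151, 156, 172]
289 [155, 158, 155, 157, 154, 153, 150, 144, 142, 144, 149, 150, 146, 138, 141, 149, 150, 152, 150, 151, 153, 159, 181]
290 [156, 153, 153, 155, 156, 156, 152, 143, 143, 145, 152, 148, 142, 137, 143, 148, 152, 152, 153, 152, 152, 158, 178]
291 [152, 153, 153, 155, 155, 156, 152, 144, 132, 141, 142, 147, 140, 131, 141, 151, 150, 149, 149, 150, 158, 162, 165]
292 [161, 153, 157, 153, 156, 151, 149, 136, 122, 121, 128, 129, 124, 117, 130, 147, 151, 152, 152, 153, 150, 155, 151]
293 [187, 171, 164, 154, 151, 156, 152, 132, 108, 95, 100, 102, 98, 100, 123, 144, 151, 151, 154, 155, 150, 146, 147]
294 [217, 201, 183, 164, 155, 151, 150, 129, 97, 76, 77, 77, 76, 85, 118, 142, 148, 150, 151, 151, 151
[... 2834 characters left out ...]
22, 225, 231, 232, 231, 234, 233, 233, 231, 231, 231, 230]
306 [231, 229, 229, 230, 229, 229, 227, 227, 229, 226, 231, 232, 232, 234, 233, 232, 231, 231, 231, 229, 230, 231, 230]
307 [229, 228, 230, 229, 230, 229, 232, 231, 232, 232, 234, 233, 233, 233, 231, 231, 230, 229, 230, 229, 231, 229, 229]
308 [230, 229, 230, 229, 231, 230, 232, 233, 233, 234, 231, 233, 230, 231, 231, 229, 230, 230, 230, 229, 229, 230, 230]
309 [232, 230, 231, 232, 231, 232, 233, 232, 232, 232, 232, 232, 231, 228, 231, 230, 230, 230, 230, 229, 230, 231, 230]
t 16.75 pos [0.5017 0.1102 0.1219] rot [ 3.1410e+00 -2.0000e-04  1.3304e+00] F [0.5 0.2 0.1] w 0.015 g 24.659822937101126 q [ 0.07 -0.12  1.97  0.    1.29  0.31]
```

```bash
python3 - <<'E'
from fit import *
a=onz(S,[318.7,295.4],.0722);b=onz(S,[317.1,300.7],.06);print('scene tube',a,'well',b,'TCP target',np.array([.5017,.1102])+(b-a)[:2])
t=cv2.imread('pics/t2.png').mean(2).astype(int)
for r in range(277,293): print(r,t[r,275:293].tolist())
# all three wells by soft dark weighting in both
for n,f,pts,c in(('T','pics/t2.png',[(266,278),(283,284),(301,290)],T),('S','pics/s2.png',[(300,309),(317,301),(334,293)],S)):
    g=cv2.imread(f).mean(2)
    for u,v in pts:
        y,x=np.mgrid[v-8:v+9,u-8:u+9]; k=g[v-8:v+9,u-8:u+9]; m=k<(np.percentile(k,90)+np.percentile(k,15))/2
        (cx,cy),ax,an=cv2.fitEllipse(max(cv2.findContours(cv2.resize(m.astype(np.uint8)*255,None,fx=8,fy=8,interpolation=cv2.INTER_LINEAR)//128,0,1)[0],key=len))
        q=np.array([u-8+(cx+.5)/8-.5,v-8+(cy+.5)/8-.5]); print(n,q.round(2),np.array(ax)/8,onz(c,q,.06).round(4))
E
```

```text
scene tube [0.501702   0.10944368 0.0722    ] well [0.50083129 0.11461841 0.06      ] TCP target [0.50082929 0.11537473]
277 [212, 213, 213, 213, 212, 213, 214, 215, 218, 215, 216, 213, 212, 209, 210, 210, 212, 211]
278 [211, 212, 212, 212, 217, 219, 207, 209, 205, 205, 214, 217, 213, 214, 213, 211, 208, 210]
279 [212, 212, 215, 216, 212, 195, 163, 166, 146, 151, 186, 204, 216, 213, 213, 212, 212, 213]
280 [213, 213, 215, 213, 189, 154, 111, 114, 107, 109, 126, 160, 208, 213, 212, 212, 213, 197]
281 [214, 218, 219, 193, 149, 109, 94, 96, 101, 123, 119, 108, 187, 211, 212, 211, 210, 204]
282 [213, 217, 224, 177, 114, 92, 94, 113, 129, 213, 206, 165, 170, 201, 215, 212, 211, 212]
283 [209, 211, 222, 166, 93, 89, 112, 141, 137, 231, 227, 215, 196, 194, 215, 213, 214, 211]
284 [212, 212, 222, 130, 79, 97, 142, 144, 137, 230, 223, 220, 211, 198, 213, 213, 212, 212]
285 [212, 214, 222, 172, 107, 95, 149, 148, 137, 169, 227, 225, 188, 203, 214, 210, 210, 210]
286 [213, 212, 217, 203, 146, 102, 144, 146, 141, 136, 168, 171, 182, 215, 215, 215, 211, 211]
287 [213, 213, 215, 216, 175, 119, 140
[... 231 characters left out ...]
 210, 210, 210]
290 [215, 216, 217, 216, 217, 218, 217, 218, 214, 215, 214, 212, 209, 211, 212, 212, 211, 211]
291 [213, 214, 214, 215, 216, 216, 217, 216, 215, 214, 213, 213, 211, 209, 209, 209, 207, 211]
292 [212, 213, 213, 213, 215, 216, 216, 217, 215, 216, 216, 213, 213, 213, 211, 210, 210, 209]
T [265.06 277.46] [9.3352623  9.98309231] [0.5118 0.1524 0.06  ]
T [282.21 283.62] [ 9.31655216 10.15919304] [0.5024 0.1139 0.06  ]
T [300.14 289.75] [ 9.54640388 10.07754612] [0.4932 0.074  0.06  ]
S [299.66 308.59] [ 7.97616434 10.51686573] [0.5105 0.1533 0.06  ]
S [317.02 300.65] [ 7.62878084 11.0109129 ] [0.501  0.1147 0.06  ]
S [334.07 292.81] [ 7.62497711 10.83939934] [0.4916 0.0757 0.06  ]
```

```bash
python3 to.py .5013 .114 .112
```

```text
t 16.75 pos [0.5017 0.1102 0.1219] rot [ 3.1410e+00 -2.0000e-04  1.3304e+00] F [0.5 0.2 0.1] w 0.015 g 24.659822937101126 q [ 0.07 -0.12  1.97  0.    1.29  0.31]
units [ 0.144 -0.051  0.396]
```

Call:
play_rows(series=[{"gripper": 12, "tx": 0.14, "ty": -0.05, "tz": 0.1, "turn": 0}, {"gripper": 12, "tx": 0, "ty": 0, "tz": 0.2, "turn": 0}, {"gripper": 12, "tx": 0, "ty": 0, "tz": 0.1, "turn": 0}, {"gripper": 12, "tx": 0, "ty": 0, "tz": 0.06, "turn": 0}, {"gripper": 12, "tx": 0, "ty": 0, "tz": 0.06, "turn": 0}, {"gripper": 12, "tx": 0, "ty": 0, "tz": 0, "turn": 0}])

```text
time: 17.25
ee_pos: [0.5006, 0.1138, 0.1081]
eef_rot: [-3.141, 0.0, 1.331]
ft_force: [-0.4, 0.3, -1.0]
grip_width: 0.0149
gripper_force: 24.7
```

```bash
python3 to.py .5013 .114 .112
```

```text
t 17.25 pos [0.5006 0.1138 0.1081] rot [-3.1409e+00  2.0000e-04  1.3305e+00] F [-0.4  0.3 -1. ] w 0.0149 g 24.658258189447224 q [ 0.08 -0.11  1.98  0.    1.27  0.32]
units [ 0.014  0.025 -0.156]
```

Call:
play_rows(series=[{"gripper": 12, "tx": 0, "ty": 0.02, "tz": 0.06, "turn": 0}, {"gripper": 12, "tx": 0, "ty": 0, "tz": 0.06, "turn": 0}, {"gripper": 12, "tx": 0, "ty": 0, "tz": 0, "turn": 0}])

```text
time: 17.5
ee_pos: [0.5012, 0.1138, 0.1053]
eef_rot: [-3.141, 0.0, 1.331]
ft_force: [0.3, -0.3, 0.4]
grip_width: 0.0148
gripper_force: 24.7
```

```bash
python3 to.py .5013 .114 .066
```

```text
t 17.5 pos [0.5012 0.1138 0.1053] rot [-3.1412e+00  1.0000e-04  1.3306e+00] F [ 0.3 -0.3  0.4] w 0.0148 g 24.65831682784483 q [ 0.08 -0.1   1.98  0.    1.26  0.32]
units [0.011 0.004 1.571]
```

Call:
play_rows(series=[{"gripper": 12, "tx": 0, "ty": 0, "tz": 0.1, "turn": 0}, {"gripper": 12, "tx": 0, "ty": 0, "tz": 0.12, "turn": 0}, {"gripper": 12, "tx": 0, "ty": 0, "tz": 0.15, "turn": 0}])

```text
time: 17.75
ee_pos: [0.5014, 0.1138, 0.0962]
eef_rot: [3.141, -0.0, 1.331]
ft_force: [0.0, 0.6, 0.2]
grip_width: 0.0152
gripper_force: 24.7
```

Call:
play_rows(series=[{"gripper": 12, "tx": 0, "ty": 0, "tz": 0.15, "turn": 0}, {"gripper": 12, "tx": 0, "ty": 0, "tz": 0.15, "turn": 0}, {"gripper": 12, "tx": 0, "ty": 0, "tz": 0.15, "turn": 0}, {"gripper": 12, "tx": 0, "ty": 0, "tz": 0, "turn": 0}])

```text
time: 18.08
ee_pos: [0.5006, 0.1137, 0.0839]
eef_rot: [-3.14, 0.001, 1.331]
ft_force: [0.2, 0.5, -0.7]
grip_width: 0.0144
gripper_force: 24.7
```

```bash
python3 to.py .5013 .114 .066
```

```text
t 18.0833 pos [0.5006 0.1137 0.0839] rot [-3.1401e+00  6.0000e-04  1.3307e+00] F [ 0.2  0.5 -0.7] w 0.0144 g 24.749605029355735 q [ 0.08 -0.07  2.   -0.    1.22  0.32]
units [0.017 0.024 0.715]
```

Call:
play_rows(series=[{"gripper": 12, "tx": 0, "ty": 0.02, "tz": 0.15, "turn": 0}, {"gripper": 12, "tx": 0, "ty": 0, "tz": 0.15, "turn": 0}, {"gripper": 12, "tx": 0, "ty": 0, "tz": 0.12, "turn": 0}, {"gripper": 12, "tx": 0, "ty": 0, "tz": 0, "turn": 0}])

```text
time: 18.42
ee_pos: [0.5012, 0.1136, 0.0736]
eef_rot: [-3.14, 0.0, 1.331]
ft_force: [-1.0, -0.4, 0.4]
grip_width: 0.0149
gripper_force: 24.7
```

```bash
python3 to.py .5013 .114 .066
```

```text
t 18.4167 pos [0.5012 0.1136 0.0736] rot [-3.1400e+00  5.0000e-04  1.3307e+00] F [-1.  -0.4  0.4] w 0.0149 g 24.688181213568896 q [ 0.08 -0.06  2.    0.    1.2   0.32]
units [0.015 0.003 0.304]
```

Call:
play_rows(series=[{"gripper": 12, "tx": 0, "ty": 0, "tz": 0.1, "turn": 0}, {"gripper": 12, "tx": 0, "ty": 0, "tz": 0.08, "turn": 0}, {"gripper": 12, "tx": 0, "ty": 0, "tz": 0.04, "turn": 0}, {"gripper": 12, "tx": 0, "ty": 0, "tz": 0, "turn": 0}])

```text
time: 18.75
ee_pos: [0.5016, 0.1137, 0.0688]
eef_rot: [-3.141, 0.0, 1.331]
ft_force: [0.3, -0.2, -0.3]
grip_width: 0.015
gripper_force: 24.7
```

```bash
python3 to.py .5013 .114 .066
```

```text
t 18.75 pos [0.5016 0.1137 0.0688] rot [-3.1412e+00  1.0000e-04  1.3307e+00] F [ 0.3 -0.2 -0.3] w 0.015 g 24.68870372744277 q [ 0.08 -0.05  2.    0.    1.19  0.32]
units [ 0.01  -0.014  0.111]
```

Call:
play_rows(series=[{"gripper": 12, "tx": 0, "ty": 0, "tz": 0.05, "turn": 0}, {"gripper": 12, "tx": 0, "ty": 0, "tz": 0.03, "turn": 0}, {"gripper": 12, "tx": 0, "ty": 0, "tz": 0, "turn": 0}])

```text
time: 19.0
ee_pos: [0.5017, 0.1137, 0.0669]
eef_rot: [-3.141, 0.0, 1.331]
ft_force: [1.1, -0.2, -0.3]
grip_width: 0.0148
gripper_force: 24.7
```

Call:
play_rows(series=[{"gripper": 12, "tx": 0, "ty": 0, "tz": 0.04, "turn": 0}, {"gripper": 12, "tx": 0, "ty": 0, "tz": 0, "turn": 0}, {"gripper": 12, "tx": 0, "ty": 0, "tz": 0, "turn": 0}])

```text
time: 19.25
ee_pos: [0.5017, 0.1137, 0.066]
eef_rot: [-3.141, 0.0, 1.331]
ft_force: [-0.1, 0.9, 0.9]
grip_width: 0.0147
gripper_force: 24.7
```

Call:
play_rows(series=[{"gripper": 12, "tx": 0, "ty": 0, "tz": 0.04, "turn": 0}, {"gripper": 12, "tx": 0, "ty": 0, "tz": 0, "turn": 0}, {"gripper": 12, "tx": 0, "ty": 0, "tz": 0, "turn": 0}])

```text
time: 19.5
ee_pos: [0.5022, 0.1138, 0.0657]
eef_rot: [3.141, -0.0, 1.331]
ft_force: [-1.4, 0.0, 4.1]
grip_width: 0.0151
gripper_force: 24.7
```

The tube has reached the floor: 4 N, TCP at 0.0657. I'll release it and go straight up.

Call:
play_rows(series=[{"gripper": 20, "tx": 0, "ty": 0, "tz": 0, "turn": 0}, {"gripper": 30, "tx": 0, "ty": 0, "tz": 0, "turn": 0}, {"gripper": 40, "tx": 0, "ty": 0, "tz": 0, "turn": 0}, {"gripper": 40, "tx": 0, "ty": 0, "tz": 0, "turn": 0}, {"gripper": 40, "tx": 0, "ty": 0, "tz": -0.3, "turn": 0}, {"gripper": 40, "tx": 0, "ty": 0, "tz": -0.6, "turn": 0}, {"gripper": 40, "tx": 0, "ty": 0, "tz": -1, "turn": 0}, {"gripper": 40, "tx": 0, "ty": 0, "tz": -1, "turn": 0}, {"gripper": 40, "tx": 0, "ty": 0, "tz": -1, "turn": 0}, {"gripper": 40, "tx": -1, "ty": 0, "tz": 0, "turn": 0}, {"gripper": 40, "tx": -1, "ty": 0, "tz": 0, "turn": 0}, {"gripper": 40, "tx": -1, "ty": 0, "tz": 0, "turn": 0}, {"gripper": 40, "tx": -1, "ty": 0, "tz": 0, "turn": 0}, {"gripper": 40, "tx": -1, "ty": 0, "tz": 0, "turn": 0}, {"gripper": 40, "tx": -1, "ty": 0, "tz": 0, "turn": 0}, {"gripper": 40, "tx": -1, "ty": 0, "tz": 0, "turn": 0}, {"gripper": 40, "tx": -1, "ty": 0, "tz": 0, "turn": 0}, {"gripper": 40, "tx": -0.5, "ty": 0, "tz": 0, "turn": 0}, {"gripper": 40, "tx": 0, "ty": 0, "tz": 0, "turn": 0}, {"gripper": 40, "tx": 0, "ty": 0, "tz": 0, "turn": 0}])

```text
time: 21.17
ee_pos: [0.4513, -0.093, 0.163]
eef_rot: [3.141, -0.0, 1.329]
ft_force: [-0.0, 0.8, 0.1]
grip_width: 0.0402
gripper_force: 0.0
```

```bash
python3 - <<'E'
from h import *
c=cam('top'); cv2.imwrite('pics/t4.png',c[0]['img']); im=c[0]['img'][200:360,210:370]
k=cam('scene');s=k[0]['img']; cv2.imwrite('pics/s4.png',s); s=s[200:360,230:390]
cv2.imwrite('pics/w4.png',np.hstack([cv2.resize(i,None,fx=2.5,fy=2.5,interpolation=cv2.INTER_CUBIC) for i in(im,s)]))
for z in(.06,.096): print(z,(proj(c,[.5015,.1135,z])-[210,200])*2.5,(proj(k,[.5015,.1135,z])-[230,200])*2.5+[400,0])
d=lambda a,b:np.abs(cv2.imread(a).astype(int)-cv2.imread(b))[205:262,235:345].mean()
print('lid diff',d('pics/s2.png','pics/s4.png'))
E
python3 to.py
```

```text
0.06 [[180.85278802 210.11880811]] [[618.1898786  250.49284912]]
0.096 [[177.38549701 204.68770823]] [[618.35712599 223.32764382]]
lid diff 2.012599681020734
t 21.2667 pos [ 0.4514 -0.0921  0.1628] rot [ 3.1414e+00 -4.0000e-04  1.3312e+00] F [0.3 0.2 0.4] w 0.0401 g 0.0 q [-0.36 -0.31  2.06  0.    1.39 -0.12]
```

View pics/w4.png

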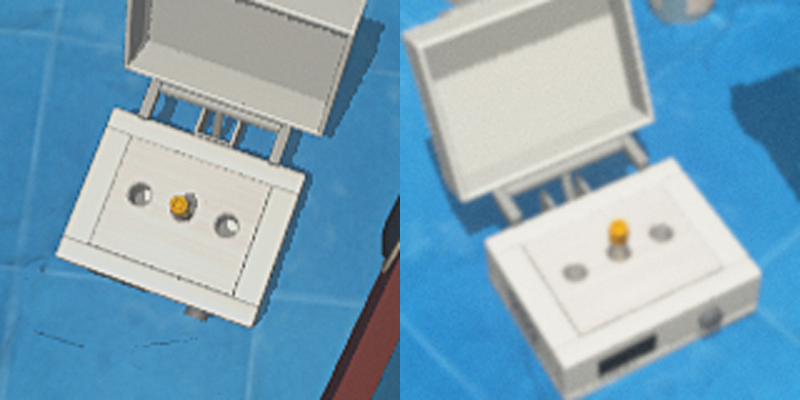

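The tube stands in the middle well, with its cap top at (179,206) against the predicted (177,205) for fully home. The lid hasn't moved, so I'm handing in.

```bash
python3 -c "
from plant import arm
print(arm.sign_off())"
```

```text
the job is handed in; nothing more can be done
None
```

The lid is open against its stop screw, pressed with about 9.5 N at the rim, and the tube stands upright in the middle well. The last pictures match it being fully home. I handed the job in at about 21 s on the robot's clock; the hand-in gave no verdict.

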